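# Hang two shoe lasts on the balance bar, left and right, so it ends level

## Robot

A 6-joint arm with a two-finger parallel gripper is mounted at the origin on the work surface. World frame = base frame: x ahead of the robot, y to its left, z up, the work surface at z = 0. Lengths are in m, angles in rad, forces in N, time in s.
With the tool pointing down it reaches from about 0.25 to 0.85 m from the base axis. Payload 12.5 kg.
Tool frame: the origin (TCP) lies at the very end of the fingers, on their centre line; the grasp point (between the pads) lies 19 mm behind it; z points along the fingers, x is the direction in which the jaws open and shut, and the axes are right-handed (so a half turn about z gives the same grasp; the last joint's range is limited). The gripper opens to 93 mm and grips with 3 to 60 N. Pads are 15 mm wide; open, the fingers measure 128 mm over their backs; the gripper's body (75 mm by 188 mm) begins 65 mm behind the grasp point.
Start: joints at [1.129, 0.351, 1.652, -0, 1.139, -0.085], TCP at [0.192, 0.515, 0.219] pointing down, gripper open.
Joint ranges: [-2.75, 2.75], [-0.79, 2.1], [0.01, 2.65], [-1.57, 4.71], [0.07, 3.14], [-2.87, 2.87]. Speed limits (rad/s): [2.22, 2.22, 2.79, 3.14, 3.14, 3.14].

## Interface

Orientations are given as a unit quaternion [w, x, y, z].
In Python, from plant import status, cams, workorder, boxes_of gives the robot as it stands.
- The arm moves only by the tool apply_moves, never from a script. Its argument "deltas" is a list of rows, each a list of 6 numbers: the shift along the tool's x, y, z in m, then the turn, a rotation vector about the tool's x, y, z in rad. In form: [[x, y, z, ax, ay, az], ...]. A call has 1 to 5 rows; each row shifts and turns the commanded pose from where the row before left it, along the tool's axes as they then stand; what a row does not reach is not made up. A row lasts 1/8 s, in which the tool goes at most 62.5 mm and 10.7 degrees, less where a joint would pass 70% of its speed; a pose out of reach is approached as far as the arm can. A call with a gripper value outside its range is refused whole. "grip" is the finger opening in m, from 0 to 0.093, set as the call begins (left out, the last holds). The fingers move at their own pace and stop on an object; "grip_force" is the grip in N (left out, the last holds). Time passes only in rows, so rows that do not move let the fingers close. It gives the time, the measured TCP pose, the force and the opening at its end, in the units of the state.
- status.state(): the state, without advancing time (a new reading comes with each control period).
- cams.camera(name): name is "scene" or "top"; returns the picture (480x640x3 uint8, red, green, blue); there is no depth.
- cams.camera_params(name): a dict with "mtx" (3x3 intrinsics, pixels), "k1" (the pictures are not rectified: a ray, as slopes to the right and down, at radius r is drawn at 1 + k1 r^2 times it, then the intrinsics apply), "cam_to_world" (4x4, takes a point from camera to world coordinates). Camera axes: x right, y down, z forward; pixel columns grow to the right and rows downward; lengths in m; the calibration is good to about 2 mm. A picture is of the moment at which its call begins. camera_params takes no time and is no camera call.
- workorder.sign_off(): hands the job in, once; it reports no verdict.
Trained networks look in the newest picture that a camera, given by its name, has taken for a name from the list of things; names that differ only in an ending like _2 or _b are one class to them, and where a whole thing is asked for, a point or a joint stands for the part that bears it (a point fixed in the world has none). Each returns a list of dicts, best first, with "confidence" (0 to 1); they miss things now and then, are a little off and sometimes report something else, mostly with a low value. They report only what shows in the picture. A call takes as long as a camera call.
- boxes_of(camera, thing): "rect" ([left, top, right, bottom] in pixels, round what is visible of it).
The state is a dict: "time_s": time; "joint_pos": joint angles; "joint_velocities": joint speeds; "joint_torque": joint torques, N m; "tcp_pos": TCP position; "tool_rot": TCP orientation; "force": force on the tool from outside, world axes, zero at the start; "ft_torque": the same for the moment, N m; "opening": finger opening in m.
Only numpy, scipy, OpenCV 4.12 (cv2) and the standard library are available. Lean on these libraries where they do the work, as an engineer would, in place of code of your own. Each camera call takes 0.05 s, during which the arm holds its last target. There are 200 camera calls.

## Task

Hang the two wooden shoe lasts on the pivoting bar so that it ends level: the iron foot already pulls the left arm down, so first hang the big dark last on the raised right arm, let go of it, and then hang the small light last on the left arm. Hook each over the smooth part of its arm and slide it outwards along the bar, pressing only gently, until its hook has dropped into the groove in front of the red end stop; where the groove is must be felt or seen. Lower the load onto the bar gradually so that the bar never swings right over, never push hard against the rack, and leave the jar, the wax tin and the hammer alone.

Things in the scene. Friction and masses are not known exactly. Their poses are not given: they have to be found in the camera images.
- rack: Fixed balance rack: round dark steel foot (150 dia, 14 high) and white post carrying a bar that pivots 250 above the bench. Origin on the bench under the post; x points away from the robot at yaw 0, y left along the bar. A dark iron foot (105 long in x, 42 wide, reaching 100 below the bar) swings on a pin under the left arm, 75 from the pivot.
- bar (a joint): Tilt of the bar about the rack's x axis, rad: 0 level, positive = left (+y) arm up, right arm down. Soft centring spring, about 4.1 N m/rad in all, lightly damped, stops at +-0.30. Rests near -0.13 with the iron foot alone, near +0.13 with the big last added on the right, near 0 with both lasts. Beyond +-0.22 it counts as swung right over.
- bar_mid (a point): Point on the pivot axis, level with the smooth top of both arms; tilts with the bar: y along the bar to the left, z square to its top, x along the pivot. Each arm ends in an aluminium sleeve, 14 wide and 14 high, smooth on top from about 115 to 170 from the pivot.
- left_rest (a point): Point on the smooth top of the left arm, 145 from the pivot: a good place to set a hook down (10 either way too). Farther out lie a groove across the top (12 wide, 8 deep, its middle 178 to 202 from the pivot) and right behind it a red end stop, 8 thick, 8 above the smooth top. The sleeves are clamped at another length each time, left and right apart; this is not measured.
- right_rest (a point): The same point on the right arm, 145 from the pivot towards -y, with the same smooth top, groove and red end stop farther out; its groove too lies 178 to 202 from the pivot, not measured.
- big_last: Big dark wooden steel-soled shoe last standing on its sole: 150 long (x, toe to +x), 56 wide, 64 high, 560 g (+-7 percent). A 6 mm steel wire rises from it as a C hook, topped by an upright red grip 18 x 18 x 40 (z). Origin = centre of the red grip, 192 above the sole, straight above the middle of the sole.
- big_last_hook (a point): Centre of the top wire (along x) of the big last's hook, 42 below the grip's centre, axes of the last. Inside, the hook is 34 wide (x -19 to +15). Its tip at +x ends 18 lower; the opening below the tip faces +x and is 38 high. So a bar along the last's y axis enters from +x under the tip, then the last is lowered until the top wire lies on the bar.
- small_last: Small light wooden steel-soled shoe last standing on its sole: 112 long (x, toe to +x), 42 wide, 48 high, 280 g (+-7 percent), with a blue grip 18 x 18 x 40. Hook and grip placed as on the big last: origin = centre of the blue grip, 192 above the sole.
- small_last_hook (a point): Centre of the top wire of the small last's hook, 42 below the grip's centre, axes of the last; the hook has the same shape and sizes as the big last's.
- jar: Amber glass jar with brass lid, 64 dia, 85 high, origin under its centre. Leave alone.
- wax_tin: Flat brass wax tin, 60 dia, 24 high, origin under its centre. Leave alone.
- hammer: Hammer lying on the bench, origin under its middle. Leave alone.

How it is judged:
On the way, in this order (a step that is already met when the one before it is completed fails the run):
1. the big last hangs released in the groove of the right arm, the right arm now low (y of big_last_hook in the frame of bar_mid between -0.214 and -0.168 m and z of big_last_hook in the frame of bar_mid between -0.012 and -0.0005 m and x of big_last_hook in the frame of bar_mid between -0.02 and 0.02 m and contact force between the fingers and big_last below 0.1 N and value of joint bar above 0.06 rad), for 0.2 s.
2. the small last hangs released in the groove of the left arm (y of small_last_hook in the frame of bar_mid between 0.168 and 0.214 m and z of small_last_hook in the frame of bar_mid between -0.012 and -0.0005 m and x of small_last_hook in the frame of bar_mid between -0.02 and 0.02 m and contact force between the fingers and small_last below 0.1 N), for 0.2 s.
At the end, for the whole second after the job is handed in: Both lasts hang released and at rest (below 30 mm/s), their hooks' wires down in the grooves (at least 3.5 mm below where they would lie on the smooth top, 168 to 214 mm from the pivot), the big one on the right arm and the small one on the left, and the bar is level within 0.07 rad (all of step 2 and y of big_last_hook in the frame of bar_mid between -0.214 and -0.168 m and z of big_last_hook in the frame of bar_mid between -0.012 and -0.0005 m and x of big_last_hook in the frame of bar_mid between -0.02 and 0.02 m and contact force between the fingers and big_last below 0.1 N and linear speed of each of big_last, small_last below 0.03 m/s and value of joint bar between -0.07 and 0.07 rad); the robot touches nothing.
It fails at once if the bar swings over by more than 0.22 rad (value of joint bar above 0.22 rad or value of joint bar below -0.22 rad).
It fails at once if a last is pushed against the rack with more than 15 N (contact force between any of big_last, small_last and rack above 15 N).
It fails at once if the robot itself pushes the rack with more than 15 N (contact force between any of the fingers, the arm and rack above 15 N).
It fails at once if the jar, wax tin or hammer is moved by more than 20 mm (distance of any of jar, wax_tin, hammer from where it was at the start of the episode above 0.02 m).
It also fails if it takes over 72 s, if anything falls off the work surface, if the arm or the gripper's body presses on something with over 40 N, if the wrist force passes 120 N, or if a joint passes its speed limit or range.

## Working session

There is one attempt and no reset: what is moved stays moved. The work goes in short steps, Python scripts to look and compute and a tool call to move; the robot and the scene stay as the last step left them, time stands still between calls to the robot, and variables do not carry over. Pictures are saved under pics/ and viewed, about 8 in all and at most 12, crops included, and the job is handed in when it is done.

Besides the shell and the picture viewer there is one more tool, called after "Call:" as name(argument=value, ...) on one line, values as JSON. apply_moves: Moves the arm, as the interface text tells. Its arguments: {"type":"object","properties":{"deltas":{"type":"array","items":{"type":"array","items":{"type":"number"}}},"grip":{"type":"number"},"grip_force":{"type":"number"}},"required":["deltas"]}

```bash
ls; mkdir -p pics; cat > h.py <<'E'
import numpy as np, cv2
from plant import status, cams, workorder, boxes_of
def P(n): return cams.camera_params(n)
def snap(n,f=None):
    im=cams.camera(n)
    if f: cv2.imwrite('pics/'+f,im[:,:,::-1])
    return im
def ray(n,u,v):
    p=P(n);M=np.array(p['mtx']);k=p['k1'];T=np.array(p['cam_to_world'])
    d=np.array([(u-M[0,2])/M[0,0],(v-M[1,2])/M[1,1]]);s=d.copy()
    for _ in range(20): s=d/(1+k*(s@s))
    return T[:3,3],T[:3,:3]@np.array([s[0],s[1],1.])
def atz(n,u,v,z):
    o,d=ray(n,u,v);return o+d*(z-o[2])/d[2]
def tri(a,b):
    # a=(cam,u,v)
    (o1,d1),(o2,d2)=ray(*a),ray(*b)
    s=np.linalg.lstsq(np.c_[d1,-d2],o2-o1,rcond=None)[0]
    p,q=o1+s[0]*d1,o2+s[1]*d2
    return (p+q)/2,np.linalg.norm(p-q)
def proj(n,X):
    p=P(n);M=np.array(p['mtx']);T=np.array(p['cam_to_world'])
    c=T[:3,:3].T@(np.array(X)-T[:3,3]);s=c[:2]/c[2];s=s*(1+p['k1']*(s@s))
    return M[:2,:2]@s+M[:2,2]
E
python3 - <<'E'
from h import *
np.set_printoptions(precision=3,suppress=True)
s=status.state();print(s['time_s'],s['tcp_pos'],s['tool_rot'],s['force'])
for n in('scene','top'):
    snap(n,n+'0.png');print(n,np.array(P(n)['cam_to_world']),P(n)['mtx'],P(n)['k1'])
    for t in('rack','bar','big_last','small_last','jar','wax_tin','hammer'):
        print(n,t,[(np.round(b['rect']).tolist(),round(b['confidence'],2)) for b in boxes_of(n,t)[:2]])
E
```

```text
pics
0.0 [0.192 0.515 0.218] [ 0.     0.821  0.57  -0.   ] [0.589 0.512 0.106]
scene [[ 0.566  0.701 -0.433  1.066]
 [ 0.824 -0.486  0.29  -0.393]
 [-0.007 -0.521 -0.853  1.258]
 [ 0.     0.     0.     1.   ]] [[565.57    0.    315.679]
 [  0.    565.57  247.645]
 [  0.      0.      1.   ]] -0.1396335872513602
scene rack [([278.0, 191.0, 420.0, 320.0], 0.59)]
scene bar [([280.0, 193.0, 419.0, 295.0], 0.57)]
scene big_last []
scene small_last [([375.0, 138.0, 398.0, 206.0], 0.73)]
scene jar [([464.0, 200.0, 492.0, 234.0], 0.73)]
scene wax_tin [([289.0, 235.0, 311.0, 261.0], 0.8), ([280.0, 192.0, 418.0, 294.0], 0.52)]
scene hammer [([161.0, 354.0, 255.0, 449.0], 0.68), ([282.0, 192.0, 420.0, 290.0], 0.35)]
top [[ 0.004 -0.989  0.147  0.358]
 [-1.    -0.004  0.003  0.014]
 [-0.002 -0.147 -0.989  1.193]
 [ 0.     0.     0.     1.   ]] [[483.83    0.    319.354]
 [  0.    483.83  240.025]
 [  0.      0.      1.   ]] 0.020631246237248463
top rack [([218.0, 180.0, 409.0, 250.0], 0.94)]
top bar [([215.0, 180.0, 409.0, 239.0], 0.82)]
top big_last [([437.0, 267.0, 486.0, 328.0], 0.76)]
top small_last [([181.0, 281.0, 221.0, 323.0], 0.7)]
top jar []
top wax_tin [([317.0, 279.0, 338.0, 303.0], 0.77)]
top hammer [([217.0, 177.0, 411.0, 238.0], 0.64), ([460.0, 159.0, 510.0, 261.0], 0.56)]
```

```bash
python3 - <<'E'
import cv2
a=cv2.imread('pics/top0.png')[140:360,140:540];cv2.imwrite('pics/t0c.png',cv2.resize(a,None,fx=2,fy=2))
a=cv2.imread('pics/scene0.png')[120:460,150:550];cv2.imwrite('pics/s0c.png',cv2.resize(a,None,fx=1.7,fy=1.7,interpolation=cv2.INTER_CUBIC))
E
```

```text
(no output)
```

View pics/t0c.png

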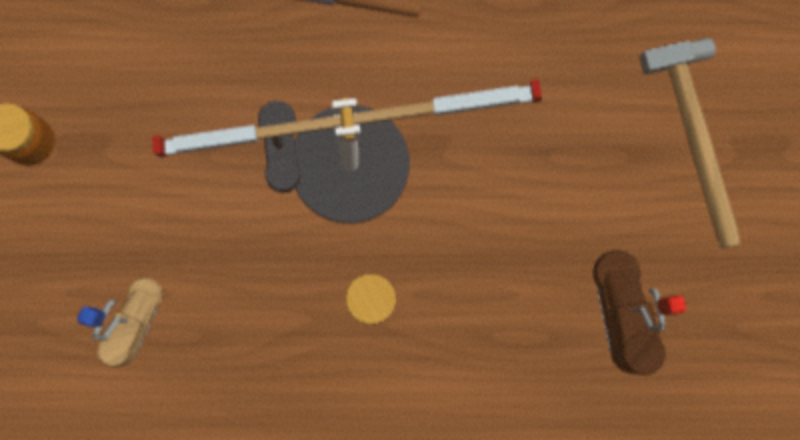

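View pics/s0c.png

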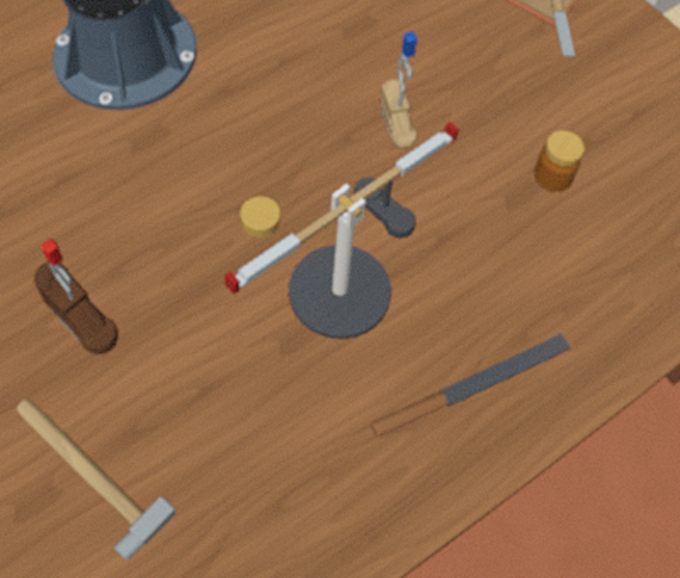

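The top view shows the rack pivot at about crop (345,118), the bar with red stops at (158,145) and (536,90), the big last at (630,310) with its red grip at (674,305), and the small last at (130,325) with its blue grip at (90,316). Next I'll segment by colour and triangulate.

```bash
cat >> h.py <<'E'
def blobs(im,col,amin=15):
    a=im.astype(int);R,G,B=a[...,0],a[...,1],a[...,2]
    m={'red':(R>110)&(G<60)&(B<60),'blue':(B>90)&(R<70)&(B>G+40),'sil':(B>150)&(G>150)&(R>140)}[col].astype(np.uint8)
    n,l,st,c=cv2.connectedComponentsWithStats(m)
    return [(st[i][:5].tolist(),c[i].round(1).tolist()) for i in range(1,n) if st[i][4]>=amin]
E
python3 - <<'E'
from h import *
for n in('scene','top'):
    im=cv2.imread(f'pics/{n}0.png')[:,:,::-1]
    for c in('red','blue','sil'):
        for b in blobs(im,c):print(n,c,b)
t=cv2.imread('pics/top0.png')
a=np.hstack([cv2.resize(t[255:340,425:500],(450,510),interpolation=cv2.INTER_CUBIC),cv2.resize(t[270:330,172:225],None,fx=6,fy=8.5)[:510]])
cv2.imwrite('pics/z0.png',a)
E
```

```text
scene red ([412, 193, 8, 8, 39], [415.4, 196.2])
scene red ([175, 261, 12, 15, 91], [180.0, 268.0])
scene red ([283, 280, 7, 12, 53], [285.6, 285.5])
scene blue ([387, 139, 8, 14, 84], [390.4, 145.7])
scene sil ([0, 0, 18, 9, 82], [5.8, 2.7])
scene sil ([46, 0, 133, 131, 5654], [116.3, 50.9])
scene sil ([248, 0, 11, 5, 35], [252.0, 1.5])
scene sil ([236, 0, 117, 50, 1675], [286.2, 19.7])
scene sil ([234, 0, 182, 69, 2855], [331.2, 26.9])
scene sil ([453, 0, 187, 145, 2994], [544.8, 59.2])
scene sil ([600, 0, 40, 28, 279], [622.0, 11.0])
scene sil ([411, 7, 12, 4, 19], [416.6, 8.7])
scene sil ([405, 24, 21, 5, 59], [415.1, 26.0])
scene sil ([512, 25, 6, 6, 17], [515.1, 27.1])
scene sil ([617, 29, 23, 36, 499], [629.8, 45.8])
scene sil ([578, 57, 62, 64, 1623], [616.1, 84.2])
scene sil ([495, 67, 65, 56, 1704], [528.6, 91.6])
scene sil ([110, 82, 73, 44, 990], [146.1, 103.7])
scene sil ([542, 108, 92, 77, 3338], [590.5, 143.3])
scene sil ([476, 127, 12, 25, 155], [481.3, 139.3])
scene sil ([183, 140, 8, 7, 40], [186.4, 143.2])
scene sil ([256, 150, 8, 7, 44], [259.4, 152.6])
scene sil 
[... 517 characters left out ...]
 6, 9, 36], [407.6, 183.8])
top red ([216, 208, 6, 9, 44], [218.8, 212.0])
top red ([474, 288, 9, 9, 65], [477.7, 291.9])
top blue ([179, 294, 13, 9, 83], [184.7, 297.9])
top sil ([479, 162, 6, 8, 19], [481.6, 165.5])
top sil ([357, 183, 49, 13, 351], [380.8, 188.8])
top sil ([306, 189, 12, 5, 40], [311.8, 191.0])
top sil ([223, 203, 45, 14, 315], [244.7, 208.9])
top sil ([308, 202, 12, 5, 40], [313.8, 204.5])
top sil ([42, 275, 31, 37, 271], [57.1, 293.2])
top sil ([23, 403, 11, 13, 94], [28.3, 408.4])
top sil ([37, 407, 8, 4, 15], [40.3, 408.7])
top sil ([288, 430, 10, 10, 63], [292.5, 434.7])
top sil ([356, 431, 10, 9, 60], [360.6, 435.1])
top sil ([619, 431, 21, 49, 764], [630.9, 454.3])
```

View pics/z0.png

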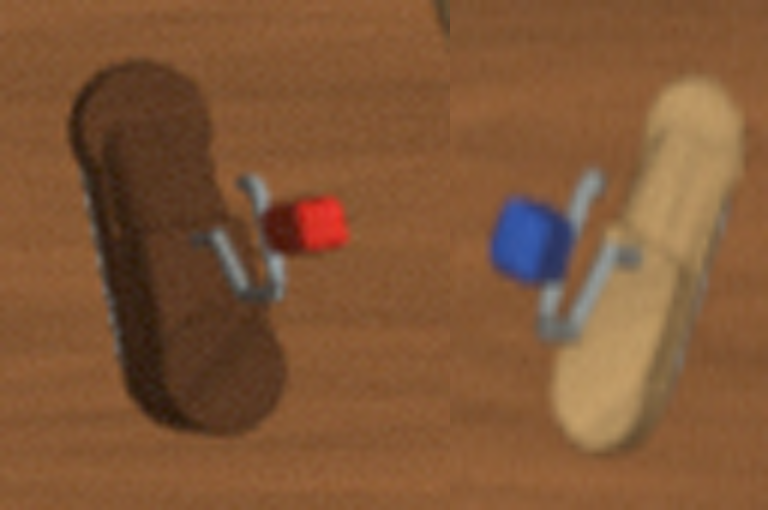

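Both hooks open towards the toe end, which is up (+x) in the top view. The estimated yaws are about +0.185 for the big last and about -0.42 for the small one. Now to triangulate.

```bash
python3 - <<'E'
from h import *
np.set_printoptions(precision=4,suppress=True)
pr=lambda s,t:tri(('scene',*s),('top',*t))
L,e=pr((415.4,196.2),(218.8,212));print('Lstop',L,e)
R,e=pr((285.6,285.5),(407.6,183.8));print('Rstop',R,e)
B,e=pr((180,268),(478.2,291.7));print('big',B,e)
S,e=pr((390.4,145.7),(184.7,297.9));print('small',S,e)
d=L-R;print('len',np.linalg.norm(d),'yaw',np.arctan2(-d[0],d[1]),'tilt',np.arctan2(d[2],np.hypot(d[0],d[1])))
# pivot via brackets top: mid of two white cheeks
c=((311.8+313.8)/2,(191+204.5)/2);print('pivot at z.26',atz('top',*c,.262))
# foot disc centre
im=cv2.imread('pics/top0.png').astype(int);m=((im.max(2)<80)&(im.max(2)-im.min(2)<25)).astype(np.uint8)
m[:, :286]=0;m[:,350:]=0;m[:185]=0;m[255:]=0
ys,xs=np.nonzero(m);
(cx,cy),r=cv2.minEnclosingCircle(np.c_[xs,ys].astype(np.float32));print(cx,cy,r,atz('top',cx,cy,.014))
# wire yaw: pts at z=.150
for nm,p,q,z in(('bw',(425+255/6,255+185/6),(425+272/6,255+290/6),.15),('bs',(425+85/6,255+175/6),(425+120/6,255+360/6),.0),('sw',(172+(598-450)/6,270+180/8.5),(172+(548-450)/6,270+325/8.5),.15),('ss',(172+(725-450)/6,270+210/8.5),(172+(680-450)/6,270+370/8.5),0)):
    v=atz('top',*p,z)-atz('top',*q,z);print(nm,np.arctan2(v[1],v[0]),np.hypot(*v[:2]))
print([b for b in boxes_of('top','rack')][:1])
E
```

```text
Lstop [0.5589 0.2222 0.2264] 0.0002877222874404327
Rstop [ 0.6058 -0.1552  0.2748] 0.0013768012198273434
big [ 0.4018 -0.3053  0.198 ] 0.004486598139980101
small [0.3857 0.2928 0.1922] 0.0005277272152073759
len 0.3834215796229283 yaw 0.12371839443361825 tilt -0.12655514054021058
pivot at z.26 [0.5808 0.0303 0.262 ]
311.196044921875 219.27203369140625 32.97494888305664 [0.5854 0.0381 0.014 ]
bw 0.11905135032700245 0.03741382884520219
bs 0.15455978571872653 0.07557372339448665
sw -0.42027989367937174 0.03967849707504465
ss -0.34912427087486114 0.04852955727613058
[{'rect': [218.3, 180.3, 408.8, 250.3], 'confidence': 0.94}]
```

```bash
cat >> h.py <<'E'
def plan(wps,start=None):
    """wps: (x,y,z,toolx_angle,nrows); prints rows rounded, with accumulated rounding corrected"""
    s=status.state()
    if start is None:
        q=np.array(s['tool_rot']);p=np.array(s['tcp_pos'],float);a=2*np.arctan2(q[2],q[1])
    else: p,a=np.array(start[:3],float),start[3]
    a=(a+np.pi)%(2*np.pi)-np.pi
    rows=[]
    for x,y,z,ta,n in wps:
        t=np.array([x,y,z])
        for i in range(n):
            d=(t-p)/(n-i);da=(ta-a)/(n-i)
            X=np.array([np.cos(a),np.sin(a),0]);Y=np.array([np.sin(a),-np.cos(a),0])
            r=[round(float(d@X),4),round(float(d@Y),4),round(-float(d[2]),4),0,0,round(-float(da),3)]
            p=p+r[0]*X+r[1]*Y-r[2]*np.array([0,0,1]);a-=r[5];rows.append(r)
    for i in range(0,len(rows),5): print(str(rows[i:i+5]).replace(' ',''))
    print('end',p.round(4),round(a,3),'now',np.round(s['force'],2),s['time_s'])
E
python3 - <<'E'
from h import *
plan([(.192,.515,.30,1.213,2),(.402,-.305,.30,-1.431,18),(.402,-.305,.25,-1.431,2)])
E
```

```text
[[-0.0002,0.0,-0.0407,0,0,0.001],[-0.0002,0.0,-0.0407,0,0,0.0],[-0.0386,0.0269,0.0,0,0,0.147],[-0.0342,0.0322,0.0,0,0,0.147],[-0.0291,0.0369,0.0,0,0,0.147]]
[[-0.0234,0.0408,0.0,0,0,0.147],[-0.0172,0.0438,0.0,0,0,0.147],[-0.0106,0.0458,0.0,0,0,0.147],[-0.0038,0.0469,0.0,0,0,0.147],[0.0031,0.0469,0.0,0,0,0.147]]
[[0.01,0.046,0.0,0,0,0.147],[0.0166,0.044,0.0,0,0,0.147],[0.0229,0.0411,0.0,0,0,0.147],[0.0286,0.0373,0.0,0,0,0.147],[0.0338,0.0327,0.0,0,0,0.147]]
[[0.0382,0.0274,0.0,0,0,0.147],[0.0418,0.0215,0.0,0,0,0.147],[0.0445,0.0151,0.0,0,0,0.146],[0.0463,0.0085,0.0,0,0,0.147],[0.047,0.0017,0.0,0,0,0.146]]
[[-0.0,-0.0,0.025,0,0,0.0],[-0.0,-0.0,0.025,0,0,0.0]]
end [ 0.402 -0.305  0.25 ] -1.431 now [-0.93  0.69  0.77] 0.85
```

Call:
apply_moves(deltas=[[0,0,-0.041,0,0,0],[0,0,-0.041,0,0,0],[-0.039,0.027,0,0,0,0.147],[-0.034,0.032,0,0,0,0.147],[-0.029,0.037,0,0,0,0.147]], grip=0.05)

```text
time_s: 1.48
tcp_pos: [0.2273, 0.3773, 0.3007]
tool_rot: [-0.0, 0.927, 0.375, 0.0]
force: [0.8, -0.2, 0.2]
opening: 0.0508
```

Call:
apply_moves(deltas=[[-0.023,0.041,0,0,0,0.147],[-0.017,0.044,0,0,0,0.147],[-0.011,0.046,0,0,0,0.147],[-0.004,0.047,0,0,0,0.147],[0.003,0.047,0,0,0,0.147]])

```text
time_s: 2.1
tcp_pos: [0.286, 0.149, 0.3008]
tool_rot: [-0.0, 1.0, 0.017, 0.0]
force: [1.4, 0.2, 0.7]
opening: 0.05
```

Call:
apply_moves(deltas=[[0.01,0.046,0,0,0,0.147],[0.017,0.044,0,0,0,0.147],[0.023,0.041,0,0,0,0.147],[0.029,0.037,0,0,0,0.147],[0.034,0.033,0,0,0,0.147]])

```text
time_s: 2.72
tcp_pos: [0.3457, -0.0793, 0.3009]
tool_rot: [-0.0, 0.939, -0.344, 0.0]
force: [0.5, 0.8, -0.0]
opening: 0.0503
```

Call:
apply_moves(deltas=[[0.038,0.027,0,0,0,0.147],[0.042,0.022,0,0,0,0.147],[0.045,0.015,0,0,0,0.147],[0.046,0.009,0,0,0,0.147],[0.047,0.002,0,0,0,0.147]])

```text
time_s: 3.35
tcp_pos: [0.4036, -0.3074, 0.3007]
tool_rot: [-0.0, 0.753, -0.658, 0.0]
force: [0.4, -0.4, 0.5]
opening: 0.0501
```

```bash
python3 - <<'E'
from h import *
s=status.state();print(s['tcp_pos'],s['force'],s['opening'],s['joint_pos'])
plan([(.402,-.305,.25,-1.431,2),(.4018,-.305,.178,-1.431,3)])
im=snap('top','t1.png');print(blobs(im,'red'))
cv2.imwrite('pics/t1c.png',cv2.resize(im[230:350,400:540],None,fx=4,fy=4))
E
```

```text
[ 0.40356769 -0.30742296  0.30069169] [ 0.36192493 -0.35053342  0.49363299] 0.05009696668498925 [-7.42807597e-01  1.96092340e-01  1.65057783e+00  6.42665203e-05
  1.29463092e+00  6.94354590e-01]
[[-0.0013,0.0006,0.0253,0,0,-0.003],[-0.0013,0.0006,0.0254,0,0,-0.003],[-0.0,0.0001,0.024,0,0,-0.0],[-0.0,0.0001,0.024,0,0,-0.0],[-0.0,0.0,0.024,0,0,-0.0]]
end [ 0.4018 -0.305   0.178 ] -1.431 now [ 0.36 -0.35  0.49] 3.35
[([405, 180, 6, 9, 35], [407.5, 183.9]), ([216, 208, 6, 9, 44], [218.8, 212.2])]
```

Call:
apply_moves(deltas=[[-0.001,0.001,0.025,0,0,-0.003],[-0.001,0.001,0.025,0,0,-0.003],[0,0,0.024,0,0,0],[0,0,0.024,0,0,0],[0,0,0.024,0,0,0]])

```text
time_s: 4.03
tcp_pos: [0.4012, -0.304, 0.178]
tool_rot: [0.0, 0.756, -0.654, 0.0]
force: [0.6, -0.0, 0.0]
opening: 0.0502
```

Call:
apply_moves(deltas=[[0,0,0,0,0,0],[0,0,0,0,0,0],[0,0,0,0,0,0],[0,0,0,0,0,0]], grip=0.0, grip_force=35)

```text
time_s: 4.53
tcp_pos: [0.4014, -0.3041, 0.1793]
tool_rot: [-0.0, 0.756, -0.654, 0.0]
force: [0.8, 1.0, 4.6]
opening: 0.0177
```

Call:
apply_moves(deltas=[[0,0,0,0,0,0],[0,0,-0.005,0,0,0],[0,0,-0.025,0,0,0],[0,0,-0.02,0,0,0],[0,0,0,0,0,0]])

```text
time_s: 5.15
tcp_pos: [0.4014, -0.3043, 0.2293]
tool_rot: [0.0, 0.756, -0.654, 0.001]
force: [-0.6, -0.6, -7.2]
opening: 0.0177
```

```bash
python3 - <<'E'
from h import *
s=status.state();print(s['tcp_pos'],s['force'],s['ft_torque'],s['opening'])
im=snap('top');a=snap('scene')
cv2.imwrite('pics/g1.png',np.hstack([cv2.resize(im[240:340,420:500],(400,500)),cv2.resize(a[230:330,140:220],(400,500))])[:,:,::-1])
E
```

```text
[ 0.40141346 -0.30434671  0.22933234] [-0.63377552 -0.5568485  -7.18786807] [-0.03196205  0.23273111 -0.01595887] 0.017659245433041062
```

View pics/g1.png

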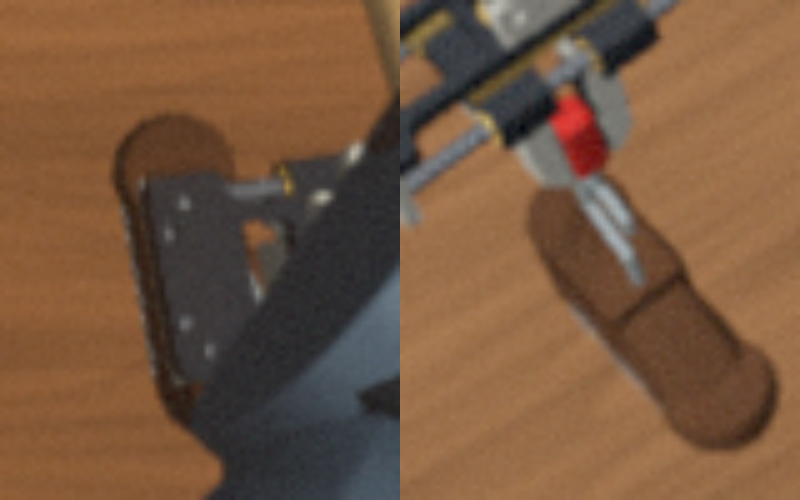

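The big last is gripped with the hook free and clear of the bench. Next I'll lift it and bring it in front of the right arm.

```bash
python3 - <<'E'
from h import *
plan([(.4014,-.3043,.328,-1.43,3),(.5305,-.1216,.328,-1.447,7)])
plan([(.600,-.113,.328,-1.447,5)],(.5305,-.1216,.328,-1.447))
E
```

```text
[[0.0002,-0.0002,-0.0334,0,0,0.001],[0.0002,-0.0002,-0.0335,0,0,0.002],[0.0003,-0.0002,-0.0334,0,0,0.001],[-0.0233,-0.0219,-0.0,0,0,0.002],[-0.0233,-0.0219,-0.0,0,0,0.003]]
[[-0.0234,-0.0218,-0.0,0,0,0.002],[-0.0234,-0.0218,-0.0,0,0,0.003],[-0.0235,-0.0217,-0.0,0,0,0.002],[-0.0235,-0.0216,-0.0,0,0,0.003],[-0.0235,-0.0216,-0.0,0,0,0.002]]
end [ 0.5305 -0.1216  0.328 ] -1.447 now [ 0.54  0.51 -6.23] 5.25
[[0.0,-0.014,-0.0,0,0,-0.0],[0.0,-0.014,-0.0,0,0,-0.0],[0.0,-0.014,-0.0,0,0,-0.0],[0.0,-0.014,-0.0,0,0,-0.0],[0.0,-0.014,-0.0,0,0,-0.0]]
end [ 0.6   -0.113  0.328] -1.447 now [ 0.54  0.51 -6.23] 5.25
```

Call:
apply_moves(deltas=[[0,0,-0.033,0,0,0.001],[0,0,-0.033,0,0,0.002],[0,0,-0.033,0,0,0.002],[-0.023,-0.022,0,0,0,0.002],[-0.023,-0.022,0,0,0,0.002]])

```text
time_s: 5.88
tcp_pos: [0.4384, -0.2517, 0.3265]
tool_rot: [0.0, 0.753, -0.658, -0.001]
force: [0.4, -1.1, -5.1]
opening: 0.0178
```

Call:
apply_moves(deltas=[[-0.023,-0.022,0,0,0,0.002],[-0.024,-0.022,0,0,0,0.003],[-0.024,-0.021,0,0,0,0.003],[-0.024,-0.021,0,0,0,0.003],[-0.024,-0.022,0,0,0,0.002]])

```text
time_s: 6.5
tcp_pos: [0.5301, -0.1193, 0.3261]
tool_rot: [0.001, 0.749, -0.662, -0.001]
force: [-0.3, -0.4, -4.8]
opening: 0.0179
```

Call:
apply_moves(deltas=[[0,0,0,0,0,0],[0,0,0,0,0,0]])

```text
time_s: 6.75
tcp_pos: [0.5295, -0.1205, 0.3265]
tool_rot: [0.001, 0.749, -0.662, -0.001]
force: [-0.3, 0.0, -5.8]
opening: 0.0182
```

```bash
python3 - <<'E'
from h import *
s=status.state();print(s['tcp_pos'],s['tool_rot'],s['force'],s['opening'])
a=snap('scene');print(blobs(a,'red'))
cv2.imwrite('pics/p1.png',cv2.resize(a[150:350,170:410],None,fx=3.3,fy=3,interpolation=cv2.INTER_CUBIC)[:,:,::-1])
E
```

```text
[ 0.5295041  -0.12050639  0.3265263 ] [ 5.87337089e-04  7.49250703e-01 -6.62285674e-01 -8.51165085e-04] [-0.31536102  0.03915547 -5.84534212] 0.018222353169194887
[([412, 193, 8, 8, 39], [415.6, 196.2]), ([276, 226, 8, 15, 71], [279.6, 232.9]), ([282, 280, 8, 13, 77], [285.2, 285.5])]
```

View pics/p1.png

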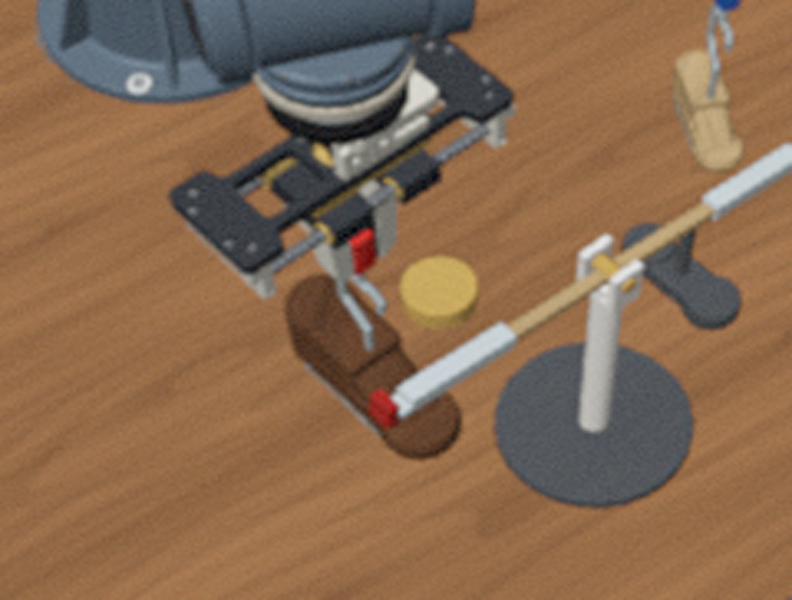

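The hook stands in front of the right arm at the right height. I'll move it in 71 mm.

Call:
apply_moves(deltas=[[0,-0.014,0,0,0,0],[0,-0.014,0,0,0,0],[0,-0.014,0,0,0,0],[0,-0.014,0,0,0,0],[0,-0.015,0,0,0,0]])

```text
time_s: 7.42
tcp_pos: [0.6015, -0.1115, 0.3274]
tool_rot: [0.0, 0.749, -0.662, -0.0]
force: [-0.1, -0.8, -6.6]
opening: 0.018
```

Call:
apply_moves(deltas=[[0,0,0.008,0,0,0],[0,0,0.006,0,0,0],[0,0,0,0,0,0]])

```text
time_s: 7.8
tcp_pos: [0.5998, -0.1117, 0.3129]
tool_rot: [0.0, 0.749, -0.662, -0.001]
force: [0.2, -0.2, -5.6]
opening: 0.0178
```

```bash
python3 - <<'E'
from h import *
s=status.state();print(s['tcp_pos'],s['force'],s['ft_torque'])
print(proj('scene',np.array(s['tcp_pos'])+[0,0,.014]))
a=snap('scene');print(blobs(a,'red'))
cv2.imwrite('pics/p2.png',cv2.resize(a[190:330,230:390],None,fx=5,fy=4.25,interpolation=cv2.INTER_CUBIC)[:,:,::-1])
E
```

```text
[ 0.59984641 -0.11166107  0.31290325] [ 0.16045295 -0.15289986 -5.6390635 ] [-0.01034649  0.14151368  0.01871671]
[301.99679049 258.99327506]
[([412, 192, 8, 10, 41], [415.5, 196.2]), ([302, 258, 6, 10, 42], [304.0, 262.4]), ([282, 280, 8, 13, 74], [285.3, 285.7])]
```

View pics/p2.png

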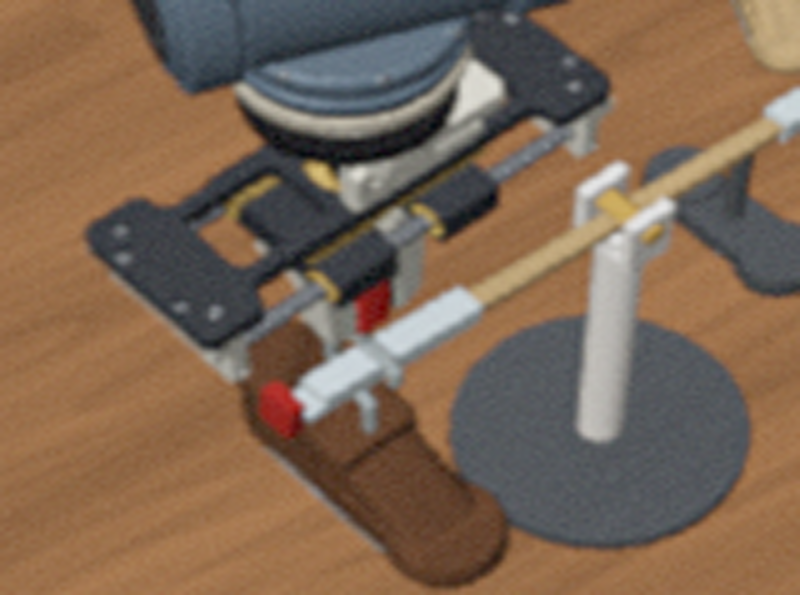

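The hook's tip is over the far side of the sleeve and everything is clear. I'll lower gently until about 2–3 N rests on the bar.

Call:
apply_moves(deltas=[[0,0,0.006,0,0,0],[0,0,0.005,0,0,0],[0,0,0.004,0,0,0],[0,0,0.003,0,0,0],[0,0,0,0,0,0]])

```text
time_s: 8.48
tcp_pos: [0.6004, -0.1117, 0.2955]
tool_rot: [0.0, 0.749, -0.662, -0.0]
force: [-0.4, -0.0, -4.7]
opening: 0.0174
```

Call:
apply_moves(deltas=[[0,0,0.003,0,0,0],[0,0,0.003,0,0,0],[0,0,0.002,0,0,0],[0,0,0,0,0,0],[0,0,0,0,0,0]])

```text
time_s: 9.1
tcp_pos: [0.6005, -0.1117, 0.2878]
tool_rot: [-0.0, 0.749, -0.662, 0.0]
force: [-1.2, -1.5, -2.0]
opening: 0.0179
```

```bash
cat >> h.py <<'E'
def st():
    s=status.state();a=snap('scene');L=[]
    F=[s['force']]
    for _ in range(2): snap('top');F.append(status.state()['force'])
    print('tcp',np.round(s['tcp_pos'],4),'F',np.round(np.mean(F,0),2),'t',s['time_s'],'op',s['opening'])
    print('scene red',blobs(a,'red',8));return a
E
python3 -c "from h import *;st()"
```

```text
tcp [ 0.6005 -0.1117  0.2878] F [ 0.16 -1.5  -2.74] t 9.1 op 0.017923390487106165
scene red [([414, 188, 7, 9, 36], [417.0, 191.3]), ([302, 265, 6, 9, 30], [304.2, 268.8]), ([282, 284, 8, 13, 60], [285.1, 289.6])]
```

Call:
apply_moves(deltas=[[0.005,0,0,0,0,0],[0.005,0,0,0,0,0],[0.005,0,0,0,0,0],[0.005,0,0,0,0,0],[0.004,0,0,0,0,0]])

```text
time_s: 9.88
tcp_pos: [0.6034, -0.1359, 0.2876]
tool_rot: [0.0, 0.749, -0.662, -0.0]
force: [0.0, 1.9, -3.0]
opening: 0.0177
```

Call:
apply_moves(deltas=[[0.002,0,0,0,0,0],[0.002,0,0,0,0,0],[0.002,0,0,0,0,0]])

```text
time_s: 10.25
tcp_pos: [0.6041, -0.1417, 0.2876]
tool_rot: [0.0, 0.749, -0.662, 0.0]
force: [0.3, -0.0, -3.7]
opening: 0.0178
```

Call:
apply_moves(deltas=[[0.002,0,0,0,0,0],[0.002,0,0,0,0,0],[0,0,0,0,0,0]])

```text
time_s: 10.62
tcp_pos: [0.6046, -0.1457, 0.2876]
tool_rot: [0.0, 0.749, -0.662, 0.0]
force: [0.3, -0.9, -3.8]
opening: 0.0178
```

```bash
python3 -c "from h import *;st()"
```

```text
tcp [ 0.6046 -0.1457  0.2876] F [ 0.04 -0.51 -3.8 ] t 10.625 op 0.017790646305028163
scene red [([413, 190, 8, 9, 37], [416.2, 193.2]), ([288, 275, 6, 10, 31], [290.7, 279.6]), ([282, 287, 8, 7, 37], [285.5, 289.9])]
```

The load fell by about 1 N and the left stop dropped 2 px, so the hook has probably dropped in. I'll feel for the outer wall.

Call:
apply_moves(deltas=[[0.002,0,0,0,0,0],[0.002,0,0,0,0,0]])

```text
time_s: 11.02
tcp_pos: [0.605, -0.1486, 0.2874]
tool_rot: [-0.001, 0.749, -0.662, -0.001]
force: [0.0, 9.9, -5.0]
opening: 0.0178
```

```bash
python3 -c "from h import *;st()"
```

```text
tcp [ 0.605  -0.1486  0.2874] F [-0.02  6.74 -5.2 ] t 11.025 op 0.01781558773185201
scene red [([413, 190, 8, 8, 37], [416.3, 193.1]), ([283, 277, 10, 18, 57], [288.1, 284.8])]
```

The wall is felt. I'll back off 3 mm and lower the load gradually.

Call:
apply_moves(deltas=[[-0.003,0,0,0,0,0],[0,0,0.003,0,0,0],[0,0,0.003,0,0,0],[0,0,0.003,0,0,0],[0,0,0,0,0,0]])

```text
time_s: 11.8
tcp_pos: [0.6047, -0.1464, 0.2785]
tool_rot: [-0.0, 0.749, -0.662, -0.0]
force: [0.5, 0.7, -2.7]
opening: 0.0178
```

Call:
apply_moves(deltas=[[0,0,0.004,0,0,0],[0,0,0.004,0,0,0],[0,0,0.003,0,0,0],[0,0,0,0,0,0]])

```text
time_s: 12.3
tcp_pos: [0.6047, -0.1463, 0.2674]
tool_rot: [-0.0, 0.749, -0.662, -0.0]
force: [0.2, 1.7, -1.5]
opening: 0.0179
```

```bash
python3 -c "from h import *;st()"
```

```text
tcp [ 0.6047 -0.1463  0.2674] F [-0.18  2.48 -1.17] t 12.3 op 0.017914722980891525
scene red [([414, 184, 8, 9, 37], [417.7, 187.2]), ([288, 281, 6, 9, 29], [290.7, 284.9]), ([283, 293, 7, 6, 26], [286.4, 294.6])]
```

Call:
apply_moves(deltas=[[-0.002,0,0.003,0,0,0],[0,0,0.003,0,0,0],[0,0,0.003,0,0,0],[0,0,0,0,0,0]])

```text
time_s: 12.95
tcp_pos: [0.6045, -0.1444, 0.2584]
tool_rot: [-0.0, 0.749, -0.662, -0.0]
force: [0.9, -0.5, -0.3]
opening: 0.0181
```

```bash
python3 - <<'E'
from h import *
a=st();np.set_printoptions(precision=3,suppress=True)
cv2.imwrite('pics/p3.png',cv2.resize(a[230:350,230:390],None,fx=5,fy=5,interpolation=cv2.INTER_CUBIC)[:,:,::-1])
E
```

```text
tcp [ 0.6045 -0.1444  0.2584] F [ 0.58 -0.3  -0.31] t 12.95 op 0.018136254750927745
scene red [([415, 181, 7, 7, 33], [418.0, 184.2]), ([289, 283, 6, 8, 29], [291.8, 286.4]), ([283, 294, 7, 7, 26], [286.8, 296.4])]
```

View pics/p3.png

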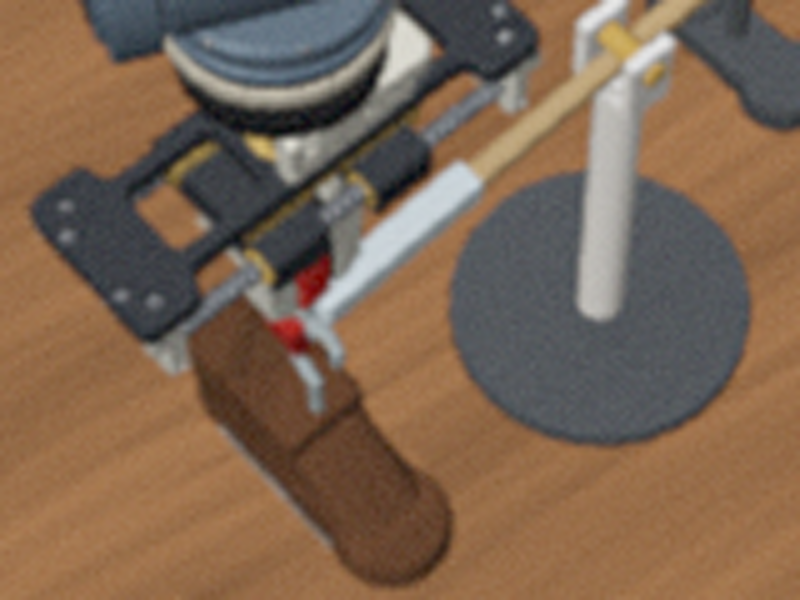

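The wire sits against the stop and the load is almost entirely on the bar. Now 2 mm more, release and retreat.

Call:
apply_moves(deltas=[[0,0,0.002,0,0,0],[0,0,0,0,0,0]])

```text
time_s: 13.35
tcp_pos: [0.6045, -0.1442, 0.2565]
tool_rot: [-0.0, 0.749, -0.662, -0.0]
force: [0.2, 0.7, 0.2]
opening: 0.0177
```

Call:
apply_moves(deltas=[[0,0,0,0,0,0],[0,0,0,0,0,0],[0,0,0,0,0,0]], grip=0.05)

```text
time_s: 13.72
tcp_pos: [0.6045, -0.1445, 0.2567]
tool_rot: [0.0, 0.749, -0.662, 0.0]
force: [-0.3, 0.0, 0.6]
opening: 0.0432
```

Call:
apply_moves(deltas=[[0,0,-0.01,0,0,0],[0,0,-0.03,0,0,0],[0,0,-0.05,0,0,0],[0,0,-0.03,0,0,0]])

```text
time_s: 14.22
tcp_pos: [0.6047, -0.1445, 0.3801]
tool_rot: [-0.001, 0.749, -0.662, 0.002]
force: [0.2, 0.3, -0.7]
opening: 0.0495
```

```bash
python3 - <<'E'
from h import *
a=st();L=R=None
from plant import status
print(status.state()['joint_pos'])
plan([(.40,.10,.37,0,6),(.386,.293,.32,1.18,8)])
E
```

```text
tcp [ 0.6047 -0.1445  0.3801] F [ 0.11 -0.29  0.22] t 14.225 op 0.04952762823242666
scene red [([415, 180, 7, 7, 31], [418.0, 183.0]), ([285, 276, 11, 16, 110], [289.9, 283.3]), ([283, 292, 8, 9, 39], [286.1, 295.6])]
[-3.09412573e-01  3.84655938e-01  1.21727250e+00 -3.09387104e-05
  1.53639856e+00  1.13860864e+00]
[[-0.0446,0.0289,0.0014,0,0,-0.241],[-0.0502,0.0174,0.0014,0,0,-0.241],[-0.0529,0.0049,0.0014,0,0,-0.242],[-0.0526,-0.0079,0.0014,0,0,-0.241],[-0.0492,-0.0203,0.0015,0,0,-0.242]]
[[-0.0428,-0.0314,0.0014,0,0,-0.241],[-0.0018,-0.0241,0.0063,0,0,-0.148],[0.0018,-0.0241,0.0062,0,0,-0.147],[0.0054,-0.0236,0.0063,0,0,-0.148],[0.0088,-0.0226,0.0062,0,0,-0.147]]
[[0.012,-0.021,0.0063,0,0,-0.148],[0.0149,-0.019,0.0062,0,0,-0.147],[0.0176,-0.0167,0.0063,0,0,-0.148],[0.0198,-0.0139,0.0062,0,0,-0.147]]
end [0.386 0.293 0.32 ] 1.18 now [-0.66 -0.55  0.14] 14.375
```

```bash
python3 - <<'E'
from h import *
plan([(.386,.293,.36,1.18,15)])
snap('top','t2.png')
E
```

```text
[[-0.0307,0.0109,0.0012,0,0,-0.175],[-0.0322,0.0054,0.0012,0,0,-0.175],[-0.0326,-0.0003,0.0012,0,0,-0.175],[-0.0321,-0.006,0.0012,0,0,-0.175],[-0.0305,-0.0115,0.0012,0,0,-0.175]]
[[-0.0281,-0.0166,0.0013,0,0,-0.175],[-0.0248,-0.0212,0.0012,0,0,-0.175],[-0.0207,-0.0252,0.0013,0,0,-0.175],[-0.016,-0.0284,0.0012,0,0,-0.175],[-0.0108,-0.0308,0.0013,0,0,-0.176]]
[[-0.0052,-0.0322,0.0012,0,0,-0.175],[0.0005,-0.0326,0.0013,0,0,-0.176],[0.0062,-0.032,0.0012,0,0,-0.175],[0.0116,-0.0304,0.0013,0,0,-0.176],[0.0169,-0.028,0.0012,0,0,-0.175]]
end [0.386  0.2931 0.36  ] 1.18 now [-0.66 -0.55  0.14] 14.375
```

Call:
apply_moves(deltas=[[-0.031,0.011,0.001,0,0,-0.175],[-0.032,0.005,0.001,0,0,-0.175],[-0.033,0,0.001,0,0,-0.175],[-0.032,-0.006,0.001,0,0,-0.175],[-0.031,-0.012,0.001,0,0,-0.175]])

```text
time_s: 15.05
tcp_pos: [0.5305, 0.0034, 0.3703]
tool_rot: [0.0, 0.96, -0.28, -0.001]
force: [0.5, 0.5, 0.7]
opening: 0.0499
```

Call:
apply_moves(deltas=[[-0.028,-0.017,0.001,0,0,-0.175],[-0.025,-0.021,0.001,0,0,-0.175],[-0.021,-0.025,0.001,0,0,-0.175],[-0.016,-0.028,0.001,0,0,-0.175],[-0.011,-0.031,0.001,0,0,-0.175]])

```text
time_s: 15.68
tcp_pos: [0.4568, 0.1489, 0.3654]
tool_rot: [0.0, 0.988, 0.153, -0.001]
force: [0.6, 0.6, -0.5]
opening: 0.0498
```

Call:
apply_moves(deltas=[[-0.005,-0.032,0.001,0,0,-0.175],[0,-0.033,0.001,0,0,-0.175],[0.006,-0.032,0.001,0,0,-0.175],[0.012,-0.03,0.001,0,0,-0.175],[0.017,-0.028,0.001,0,0,-0.175]])

```text
time_s: 16.3
tcp_pos: [0.3844, 0.2948, 0.3603]
tool_rot: [-0.0, 0.83, 0.558, -0.001]
force: [1.0, -1.0, -0.4]
opening: 0.0498
```

```bash
python3 - <<'E'
from h import *
np.set_printoptions(precision=4,suppress=True)
a=snap('scene');t=snap('top');s=status.state();print(s['tcp_pos'])
bs=blobs(a,'red',8);bt=blobs(t,'red',8);print(bs,bt)
plan([(.386,.293,.28,1.18,2),(.3857,.2928,.178,1.18,4)])
L=max(bs,key=lambda b:b[1][0])[1];Lt=min(bt,key=lambda b:b[1][0])[1]
print('Lstop',tri(('scene',*L),('top',*Lt)))
x=np.hstack([cv2.resize(a[250:330,250:370],(600,400),interpolation=cv2.INTER_CUBIC)])
cv2.imwrite('pics/p4.png',x[:,:,::-1])
E
```

```text
[0.3839 0.2956 0.3603]
[([415, 180, 7, 7, 33], [418.0, 183.0]), ([285, 275, 11, 17, 110], [289.9, 283.3]), ([283, 292, 8, 9, 37], [286.2, 295.7])] [([399, 181, 9, 14, 86], [403.4, 186.1]), ([212, 203, 4, 9, 33], [213.5, 207.0])]
[[-0.0008,0.0015,0.0402,0,0,0.002],[-0.0008,0.0015,0.0401,0,0,0.001],[-0.0001,-0.0001,0.0255,0,0,0.0],[-0.0001,-0.0,0.0255,0,0,0.0],[-0.0001,-0.0001,0.0255,0,0,0.0]]
[[-0.0,-0.0,0.0255,0,0,0.0]]
end [0.3857 0.2928 0.178 ] 1.18 now [ 0.84  0.81 -0.58] 16.4
Lstop (array([0.5584, 0.2219, 0.275 ]), np.float64(0.0007532460652118643))
```

View pics/p4.png

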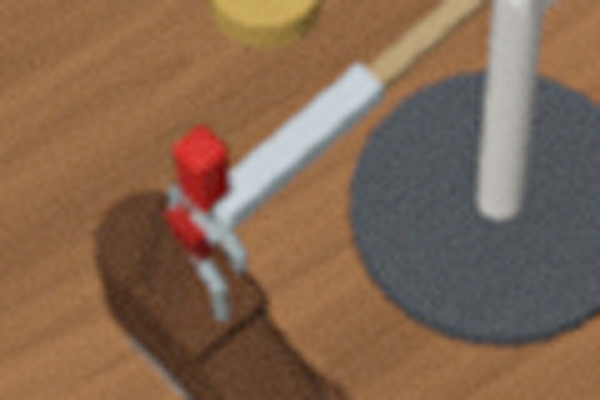

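The big last hangs right inside the red stop, with the bar at about +0.13. Next, grasp the small last.

Call:
apply_moves(deltas=[[-0.001,0.002,0.04,0,0,0.001],[-0.001,0.001,0.04,0,0,0.001],[0,0,0.034,0,0,0],[0,0,0.034,0,0,0],[0,0,0.034,0,0,0]])

```text
time_s: 17.02
tcp_pos: [0.3871, 0.2901, 0.1779]
tool_rot: [0.0, 0.833, 0.553, -0.001]
force: [-0.5, 0.5, -0.8]
opening: 0.0497
```

Call:
apply_moves(deltas=[[0,0,0,0,0,0],[0,0,0,0,0,0],[0,0,0,0,0,0],[0,0,0,0,0,0]], grip=0.0, grip_force=35)

```text
time_s: 17.52
tcp_pos: [0.3878, 0.2914, 0.1806]
tool_rot: [0.0, 0.832, 0.554, 0.001]
force: [-0.6, -0.8, 4.9]
opening: 0.0177
```

Call:
apply_moves(deltas=[[0,0,0,0,0,0],[0,0,-0.005,0,0,0],[0,0,-0.025,0,0,0],[0,0,-0.03,0,0,0],[0,0,0,0,0,0]])

```text
time_s: 18.15
tcp_pos: [0.388, 0.2916, 0.2411]
tool_rot: [0.0, 0.832, 0.554, 0.002]
force: [-0.8, -0.3, -2.7]
opening: 0.018
```

```bash
python3 - <<'E'
from h import *
a=st()
print(blobs(a,'blue'))
# left rest: 40 mm inward of left stop
u=np.array([-.1234,.9924]);f=np.array([.9924,.1234])
Ls=np.array([.5587,.2221]);r=Ls-u*.045;q=r-f*.07;print('rest',r,'pre',q)
s=status.state();p=s['tcp_pos'];
# left top z at 145ish with tilt .13: .25+.019=.269
plan([(p[0],p[1],.329,1.18,3),(q[0],q[1],.329,1.695,6)])
E
```

```text
tcp [0.388  0.2916 0.2411] F [-0.28 -0.18 -3.  ] t 18.15 op 0.01798020548026832
scene red [([415, 180, 7, 7, 31], [417.9, 183.0]), ([285, 275, 11, 17, 112], [289.9, 283.1]), ([283, 292, 8, 9, 37], [286.2, 295.7])]
[([391, 122, 7, 15, 77], [394.2, 128.8])]
rest [0.564253 0.177442] pre [0.494785 0.168804]
[[0.0,0.0,-0.0302,0,0,-0.002],[0.0,0.0,-0.0302,0,0,-0.002],[0.0,0.0,-0.0302,0,0,-0.001],[-0.0119,0.0244,-0.0,0,0,-0.086],[-0.014,0.0233,-0.0,0,0,-0.086]]
[[-0.016,0.022,-0.0,0,0,-0.086],[-0.0178,0.0205,-0.0,0,0,-0.086],[-0.0194,0.0189,-0.0,0,0,-0.086],[-0.021,0.0172,-0.0,0,0,-0.085]]
end [0.4948 0.1689 0.329 ] 1.695 now [-0.04 -0.1  -3.05] 18.3
```

Call:
apply_moves(deltas=[[0,0,-0.03,0,0,-0.002],[0,0,-0.03,0,0,-0.002],[0,0,-0.03,0,0,-0.001],[-0.012,0.024,0,0,0,-0.086],[-0.014,0.023,0,0,0,-0.086]])

```text
time_s: 18.92
tcp_pos: [0.4228, 0.2501, 0.3285]
tool_rot: [-0.0, 0.779, 0.627, -0.001]
force: [-0.2, 0.6, -3.4]
opening: 0.0177
```

Call:
apply_moves(deltas=[[-0.016,0.022,0,0,0,-0.086],[-0.018,0.021,0,0,0,-0.086],[-0.019,0.019,0,0,0,-0.086],[-0.021,0.017,0,0,0,-0.085],[0,0,0,0,0,0]])

```text
time_s: 19.55
tcp_pos: [0.4954, 0.1684, 0.3279]
tool_rot: [-0.001, 0.662, 0.749, -0.001]
force: [-0.9, 0.3, -2.3]
opening: 0.0176
```

```bash
python3 - <<'E'
from h import *
a=st();print(blobs(a,'blue'))
p=np.array(status.state()['tcp_pos']);print('blue expect',proj('scene',p+[0,0,.012]))
plan([(.5643,.1774,.329,1.695,5)])
cv2.imwrite('pics/p5.png',cv2.resize(a[100:260,300:460],(640,600),interpolation=cv2.INTER_CUBIC)[:,:,::-1])
E
```

```text
tcp [0.4954 0.1684 0.3279] F [-0.13  0.63 -2.2 ] t 19.55 op 0.0175780198115071
scene red [([415, 180, 8, 7, 32], [418.1, 183.0]), ([285, 276, 11, 16, 109], [290.0, 283.4]), ([283, 292, 8, 9, 36], [286.2, 295.6])]
[([385, 150, 5, 13, 32], [386.8, 154.8])]
blue expect [384.54984224 155.18806211]
[[-0.0002,0.014,-0.0,0,0,-0.0],[-0.0002,0.014,-0.0,0,0,-0.0],[-0.0002,0.0141,-0.0,0,0,-0.0],[-0.0002,0.014,-0.0001,0,0,-0.0],[-0.0003,0.0141,-0.0,0,0,-0.001]]
end [0.5643 0.1774 0.329 ] 1.695 now [ 0.74  0.66 -2.17] 19.7
```

View pics/p5.png

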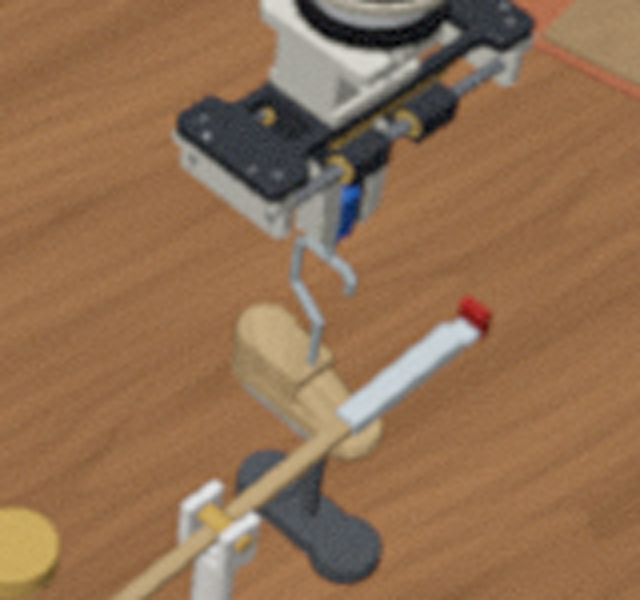

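```bash
python3 - <<'E'
from h import *
p=np.array(status.state()['tcp_pos']);f=np.array([.9924,.1234,0]);u=np.array([-.1234,.9924,0])
for d in (-.0295,): print('back',proj('scene',p+[0,0,d]-.022*f),'front',proj('scene',p+[0,0,d]+.018*f))
print('sole heel/toe',proj('scene',p+[0,0,-.18]-.056*f),proj('scene',p+[0,0,-.18]+.056*f), 'obs wire back',300+303/4,100+240/3.75,'front',300+350/4,100+275/3.75)
E
```

```text
back [375.65857856 161.86010617] front [388.65257474 172.47281861]
sole heel/toe [360.82731996 193.71580086] [393.65384254 222.05835896] obs wire back 375.75 164.0 front 387.5 173.33333333333331
```

The hook wire projects where the model expects it, within 2 px. Moving in and lowering gently.

Call:
apply_moves(deltas=[[0,0.014,0,0,0,0],[0,0.014,0,0,0,0],[0,0.014,0,0,0,0],[-0.001,0.014,0,0,0,0],[0,0.014,0,0,0,0]])

```text
time_s: 20.32
tcp_pos: [0.5657, 0.1772, 0.3294]
tool_rot: [-0.0, 0.662, 0.75, -0.0]
force: [-0.2, -0.8, -2.7]
opening: 0.0176
```

Call:
apply_moves(deltas=[[0,0,0.008,0,0,0],[0,0,0.008,0,0,0],[0,0,0.004,0,0,0],[0,0,0,0,0,0]])

```text
time_s: 20.82
tcp_pos: [0.5643, 0.1771, 0.3094]
tool_rot: [-0.0, 0.662, 0.75, -0.0]
force: [-0.0, -0.3, -2.5]
opening: 0.0175
```

```bash
python3 - <<'E'
from h import *
a=st()
cv2.imwrite('pics/p6.png',cv2.resize(a[140:240,340:460],(720,600),interpolation=cv2.INTER_CUBIC)[:,:,::-1])
E
```

```text
tcp [0.5643 0.1771 0.3094] F [ 0.27 -0.09 -2.64] t 20.825 op 0.01747866317995768
scene red [([415, 181, 7, 6, 26], [418.4, 183.2]), ([285, 276, 11, 16, 111], [290.0, 283.4]), ([283, 292, 8, 9, 38], [286.2, 295.8])]
```

View pics/p6.png

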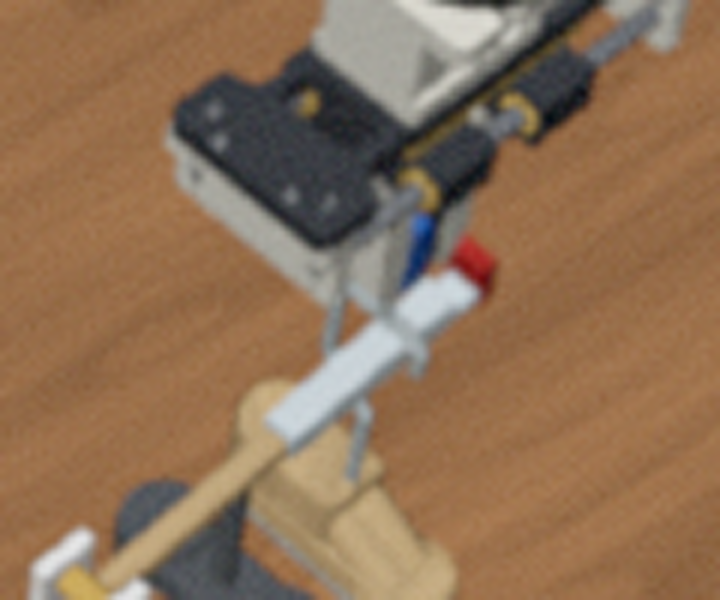

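The hook is over the left sleeve. I'll lower to a light load and then slide.

Call:
apply_moves(deltas=[[0,0,0.005,0,0,0],[0,0,0.004,0,0,0],[0,0,0.003,0,0,0],[0,0,0.003,0,0,0],[0,0,0.003,0,0,0]])

```text
time_s: 21.6
tcp_pos: [0.5647, 0.1773, 0.2916]
tool_rot: [0.0, 0.662, 0.75, 0.0]
force: [-0.2, 0.6, -0.4]
opening: 0.018
```

Call:
apply_moves(deltas=[[0,0,0,0,0,0],[0,0,0,0,0,0]])

```text
time_s: 21.85
tcp_pos: [0.5647, 0.1772, 0.2918]
tool_rot: [0.0, 0.662, 0.75, 0.0]
force: [-0.3, 0.2, -0.8]
opening: 0.0179
```

```bash
python3 -c "from h import *;st()"
```

```text
tcp [0.5647 0.1772 0.2918] F [-0.31  0.33 -1.04] t 21.85 op 0.01785144034738757
scene red [([416, 184, 6, 7, 26], [418.4, 186.7]), ([285, 274, 10, 16, 113], [289.5, 281.1]), ([282, 290, 8, 9, 44], [285.5, 293.9])]
```

Call:
apply_moves(deltas=[[0.005,0,0,0,0,0],[0.005,0,0,0,0,0],[0.005,0,0,0,0,0],[0.005,0,0,0,0,0],[0.004,0,0,0,0,0]])

```text
time_s: 22.62
tcp_pos: [0.5616, 0.2013, 0.2916]
tool_rot: [-0.0, 0.662, 0.75, -0.0]
force: [0.8, -1.6, -1.3]
opening: 0.018
```

Call:
apply_moves(deltas=[[0.002,0,0,0,0,0],[0.002,0,0,0,0,0],[0.002,0,0,0,0,0]])

```text
time_s: 23.0
tcp_pos: [0.5609, 0.207, 0.2916]
tool_rot: [0.0, 0.662, 0.75, 0.0]
force: [1.0, -0.8, -1.7]
opening: 0.0177
```

Call:
apply_moves(deltas=[[0.002,0,0,0,0,0],[0.002,0,0,0,0,0],[0,0,0,0,0,0]])

```text
time_s: 23.38
tcp_pos: [0.5603, 0.2111, 0.2915]
tool_rot: [-0.0, 0.662, 0.75, 0.0]
force: [-0.3, -0.2, -1.8]
opening: 0.0176
```

```bash
python3 -c "from h import *;st()"
```

```text
tcp [0.5603 0.2111 0.2915] F [-0.37 -0.05 -2.37] t 23.375 op 0.017638034192831772
scene red [([417, 184, 5, 5, 15], [419.3, 185.8]), ([285, 275, 10, 16, 113], [289.6, 282.4]), ([282, 291, 9, 10, 44], [285.9, 294.8])]
```

The left arm has sprung back up and the load fell, as predicted for a dropped hook. I'll load a little and feel for the wall in 1 mm steps.

Call:
apply_moves(deltas=[[0,0,0.003,0,0,0],[0,0,0.003,0,0,0],[0.001,0,0,0,0,0],[0.001,0,0,0,0,0],[0,0,0,0,0,0]])

```text
time_s: 24.15
tcp_pos: [0.5602, 0.2129, 0.2857]
tool_rot: [0.0, 0.662, 0.75, 0.0]
force: [0.5, -0.2, -1.9]
opening: 0.0173
```

```bash
python3 -c "from h import *;st()"
```

```text
tcp [0.5602 0.2129 0.2857] F [ 0.28 -0.59 -1.58] t 24.15 op 0.01729254580508192
scene red [([417, 185, 5, 6, 18], [419.4, 187.7]), ([284, 274, 11, 16, 108], [289.2, 281.3]), ([282, 290, 8, 10, 48], [285.6, 294.1])]
```

Call:
apply_moves(deltas=[[0.001,0,0,0,0,0],[0.001,0,0,0,0,0],[0,0,0,0,0,0]])

```text
time_s: 24.68
tcp_pos: [0.5599, 0.215, 0.2857]
tool_rot: [-0.0, 0.662, 0.75, 0.0]
force: [-0.2, -0.8, -0.6]
opening: 0.0181
```

```bash
python3 -c "from h import *;st()"
```

```text
tcp [0.5599 0.215  0.2857] F [-0.12 -0.25 -1.17] t 24.675 op 0.018054486324025447
scene red [([417, 186, 5, 5, 18], [419.3, 187.8]), ([284, 274, 11, 16, 114], [289.5, 281.2]), ([282, 290, 8, 9, 46], [285.5, 293.9])]
```

Call:
apply_moves(deltas=[[0.001,0,0,0,0,0],[0.001,0,0,0,0,0],[0,0,0,0,0,0]])

```text
time_s: 25.2
tcp_pos: [0.5597, 0.2164, 0.2855]
tool_rot: [0.0, 0.662, 0.75, -0.0]
force: [1.0, -3.7, -1.6]
opening: 0.0179
```

```bash
python3 -c "from h import *;st()"
```

```text
tcp [0.5597 0.2164 0.2855] F [ 0.9  -4.93 -1.81] t 25.2 op 0.01789927270712927
scene red [([418, 185, 4, 6, 13], [419.8, 187.6]), ([284, 274, 11, 16, 116], [289.4, 281.2]), ([282, 289, 8, 10, 47], [285.5, 293.7])]
```

The wall is at y≈0.216. I'll back off 4 mm to the groove's middle and lower to level.

Call:
apply_moves(deltas=[[-0.004,0,0,0,0,0],[0,0,0.004,0,0,0],[0,0,0.003,0,0,0],[0,0,0.002,0,0,0],[0,0,0,0,0,0]])

```text
time_s: 25.98
tcp_pos: [0.5602, 0.2129, 0.2765]
tool_rot: [0.0, 0.662, 0.75, 0.0]
force: [-0.1, 0.6, 0.5]
opening: 0.0177
```

```bash
python3 -c "from h import *;st()"
```

```text
tcp [0.5602 0.2129 0.2765] F [ 0.38 -0.5   0.08] t 25.975 op 0.017713312945572476
scene red [([416, 188, 6, 6, 20], [418.7, 190.2]), ([284, 272, 11, 16, 118], [289.0, 279.1]), ([282, 288, 8, 10, 51], [285.2, 292.0])]
```

Call:
apply_moves(deltas=[[0,0,0,0,0,0],[0,0,0,0,0,0],[0,0,0,0,0,0],[0,0,0,0,0,0]], grip=0.05)

```text
time_s: 26.62
tcp_pos: [0.5601, 0.2129, 0.2766]
tool_rot: [-0.0, 0.662, 0.75, -0.0]
force: [-0.6, -0.1, -0.1]
opening: 0.0492
```

Call:
apply_moves(deltas=[[0,0,-0.01,0,0,0],[0,0,-0.03,0,0,0],[0,0,-0.05,0,0,0],[0,0,-0.03,0,0,0],[0,-0.03,0,0,0,0]])

```text
time_s: 27.25
tcp_pos: [0.5314, 0.2093, 0.3992]
tool_rot: [0.001, 0.662, 0.749, 0.002]
force: [0.3, 0.2, -0.7]
opening: 0.05
```

Call:
apply_moves(deltas=[[0,-0.06,0,0,0,0],[0,-0.06,0,0,0,0],[0,-0.04,0,0,0,0],[0,0,0,0,0,0],[0,0,0,0,0,0]])

```text
time_s: 27.88
tcp_pos: [0.3722, 0.1894, 0.3972]
tool_rot: [0.0, 0.662, 0.75, 0.0]
force: [0.4, 0.3, -0.1]
opening: 0.0498
```

```bash
python3 - <<'E'
from h import *
np.set_printoptions(precision=4,suppress=True)
a=st();t=snap('top');print(blobs(a,'blue'),blobs(t,'red',8),blobs(t,'blue'))
b=[x for x in blobs(a,'blue') if x[1][1]<260][0][1];bt=blobs(t,'blue')[0][1]
print('small grip',tri(('scene',*b),('top',*bt)))
cv2.imwrite('pics/p7.png',np.hstack([cv2.resize(a[150:230,360:450],(400,400),interpolation=cv2.INTER_CUBIC),cv2.resize(a[255:335,250:340],(400,400),interpolation=cv2.INTER_CUBIC)])[:,:,::-1])
E
```

```text
tcp [0.3722 0.1894 0.3972] F [0.19 0.38 0.09] t 27.875 op 0.049775506611141544
scene red [([416, 188, 6, 7, 20], [418.6, 190.8]), ([282, 271, 13, 26, 178], [287.7, 282.3])]
[([411, 174, 10, 16, 108], [415.2, 181.4])] [([402, 178, 9, 14, 87], [406.2, 183.0]), ([214, 212, 3, 3, 8], [214.9, 213.1])] [([212, 201, 11, 9, 83], [216.8, 205.2])]
small grip (array([0.5586, 0.2121, 0.2883]), np.float64(0.002170359797468089))
```

View pics/p7.png

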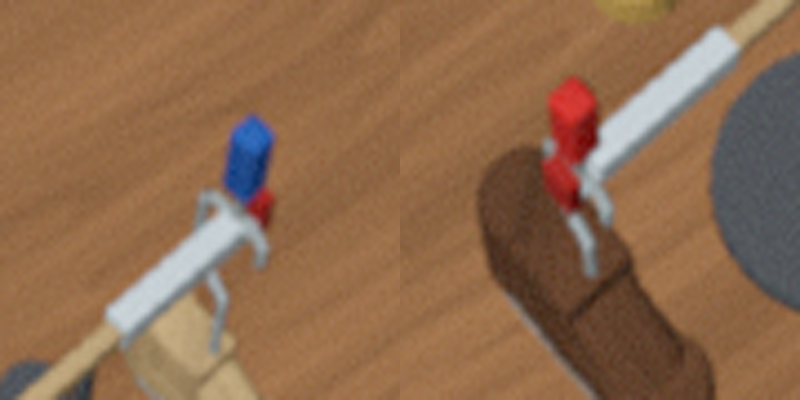

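Both lasts hang right inside their red stops. One check that everything is at rest, then hand in.

Call:
apply_moves(deltas=[[0,0,0,0,0,0],[0,0,0,0,0,0],[0,0,0,0,0,0],[0,0,0,0,0,0],[0,0,0,0,0,0]])

```text
time_s: 28.7
tcp_pos: [0.3716, 0.1893, 0.3966]
tool_rot: [0.0, 0.662, 0.75, 0.0]
force: [-0.1, 0.1, -0.3]
opening: 0.0497
```

```bash
python3 - <<'E'
from h import *
a=st();print(blobs(a,'blue'))
u=np.array([-.1234,.9924,0]);Lv=np.array([.5587,.2221,0]);Rv=np.array([.6055,-.1550,0])
# compare observed wire centre prediction: grip top centre px for groove vs smooth-top hypotheses at tilt -0.02
pv=np.array([.581,.030,.25]);
for nm,base,sg in(('small',np.array([.5602,.2129,0]),1),('big',np.array([.6045,-.1444,0]),-1)):
    r=abs((base-pv)@u)
    for h in(-.005,.003):
        g=base+[0,0,.25+sg*r*-.02+h+.042];print(nm,round(r,3),h,proj('scene',g).round(1),proj('top',g).round(1))
E
```

```text
tcp [0.3716 0.1893 0.3966] F [0.05 0.03 0.03] t 28.7 op 0.04967075225980333
scene red [([416, 188, 6, 6, 19], [418.6, 190.6]), ([282, 271, 13, 26, 180], [287.6, 282.3])]
[([411, 174, 10, 16, 110], [415.2, 181.4])]
small 0.184 -0.005 [416.1 183. ] [217.4 205.3]
small 0.184 0.003 [416.6 180.7] [216.6 204.3]
big 0.176 -0.005 [289.8 278.4] [403.7 182.5]
big 0.176 0.003 [289.6 276.5] [404.4 181.4]
```

```bash
python3 -c "from h import *;print(workorder.sign_off())"
```

```text
the job is handed in; nothing more can be done
None
```

Both lasts now hang released in the grooves in front of the red stops, and I handed the job in at about 29 s. The big one went on the right arm first, then the small one on the left.

- **Grooves:** On each arm, as I slid outwards, the load fell by about 1 N and the arm sprang back up, as it should when a hook drops in. I then felt the groove's outer wall with about 7 N averaged on the right (one reading 9.9 N) and 5 N on the left. I backed off 3–5 mm towards the middle of the groove and lowered the load to about zero before opening the fingers.
- **Last pictures:** Two sets of pictures 0.8 s apart showed both lasts right inside their stops and at rest. The bar looked level, at about -0.02 rad. The gripper was well clear and the wrist force was near zero. The wax tin and hammer were not approached and the jar was well off the path, but I did not measure their final positions.
- **Uncertain check:** The camera could not confirm groove depth by itself. The blue grip's height measured 0.288 m, against 0.283–0.287 m expected in the groove and 0.291–0.295 m on the smooth top. For groove depth I am relying on what the arm felt.

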